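# Lay the tall tin down along the rail shelf and push it home against the tray

### The arm

A 6-joint arm with a two-finger parallel gripper is mounted at the origin on the work surface. World frame = base frame: x ahead of the robot, y to its left, z up, the work surface at z = 0. Lengths are in mm, angles in rad, forces in N, time in s.
With the tool pointing down it reaches from about 350 to 925 mm from the base axis. Payload 6.4 kg.
Tool frame: the origin (TCP) lies midway between the tips of the shut fingers; the grasp point (between the pads) lies 19 mm behind it; z points along the fingers, y is the line along which they close (so a half turn about z gives the same grasp; the last joint's range is limited). The gripper opens to 94 mm and grips with 3 to 60 N. Pads are 16 mm wide; open, the fingers measure 119 mm over their backs; the gripper's body (75 mm by 177 mm) begins 78 mm behind the grasp point.
Start: joints at [0.978, 0.245, 1.558, -0, 1.339, -0.174], TCP at [264.33, 593.838, 205.455] pointing down, gripper open.
Joint ranges: [-3.13, 3.13], [-1.02, 2.26], [0.13, 2.54], [-0.95, 4.09], [0.21, 2.88], [-2.74, 2.74]. Speed limits (rad/s): [2.57, 2.57, 3.14, 3.14, 3.14, 3.14].

### API

Orientations are given as [roll, pitch, yaw] about the fixed x, y, z axes, in that order (R = Rz(yaw) Ry(pitch) Rx(roll)).
In Python, from rig import r, camera, job gives the robot as it stands.
- The arm moves only by the tool step_arm, never from a script. Its argument "deltas" is a list of rows, each a list of 3 entries, a list of its own where there are three numbers: the turn, a rotation vector about the world's x, y, z in degrees, then the shift along the world's x, y, z in mm, then the finger opening in mm, from 0 to 94. In form: [[[ax, ay, az], [dx, dy, dz], hand], ...]. A call has 1 to 5 rows; each row is the pose to reach, as a shift and turn from the pose commanded when the call began; what a row does not reach only later rows make up. A row lasts 1/8 s, in which the tool goes at most 62.5 mm and 10.7 degrees, less where a joint would pass 70% of its speed; a pose out of reach is approached as far as the arm can. A call with a gripper value outside its range is refused whole. The fingers move at their own pace and stop on an object; "force" is the grip in N (left out, the last holds). Time passes only in rows, so rows that repeat a pose let the fingers close. It gives the time, the measured TCP pose, the force, the opening and the grip force at its end, in the units of the state.
- r.state(): the state, without advancing time (a new reading comes with each control period).
- camera(name): name is "scene" or "top" or "wrist"; returns a dict with "image" (384x512x3 uint8, red, green, blue), "camera_matrix" (3x3 intrinsics, pixels), "extrinsics" (4x4, takes a point from world to camera coordinates); the wrist camera has in their place "hand_eye" (4x4, takes a point from camera to tool coordinates, whose origin is the TCP and whose axes are the flange's). Camera axes: x right, y down, z forward; pixel columns grow to the right and rows downward; lengths in mm; the calibration is good to about 2 mm. A picture is of the moment at which its call begins: read the wrist's pose just before it. There is no depth.
- job.job_done(): hands the job in; it is judged then, once.
The state is a dict: "time_s": time; "qpos": joint angles; "qd": joint speeds; "joint_efforts": joint torques, N m; "tool_pos": TCP position; "orientation": TCP orientation; "ft_force": force on the tool from outside, world axes, zero at the start; "ft_torque": the same for the moment, N m; "gripper_width": finger opening in mm; "grasp_force": force on a finger pad.
Only numpy, scipy, OpenCV 4.12 (cv2) and the standard library are available. Lean on these libraries where they do the work, as an engineer would, in place of code of your own. Each camera call takes 0.05 s, during which the arm holds its last target. There are 200 camera calls.

### The job

The tall aluminium tin stands unsteadily on the narrow rail shelf. With your fingertips push it over towards the little steel tray so that it lies flat on its broad side along the shelf, then push it along until its lid end lies square against the tray's wall. Only push: never pick the tin up, and leave the shaving bowl and the nail clipper where they are.

Things in the scene. Friction and masses are not known exactly. Their poses are not given: they have to be found in the camera images.
- shelf: Fixed stainless rail shelf, 600 mm long (its y), 156 mm deep (its x). Origin on the counter below its centre, z up. The flat deck's top is 180 mm above the counter. A guard rail 6 mm thick runs round the deck's edge, its top 25 mm above the deck. Hooks under the front (-x) edge carry a loofah handle and a body scrubber, not to be used.
- tin: Closed aluminium tin, loose, about 0.16 kg: a plain block 62 mm wide (its x), 34 mm thick (its y), 110 mm tall (its z; the lid is the top 20 mm). Origin at the centre of its underside. Starts upright near the shelf's middle, broad faces (+-y) facing roughly along the shelf. Pushed on a broad face near the top it tips without sliding and falls by itself past about 0.3 rad of lean.
- tin_mid (a point): Centre of the tin, 55 mm above its underside.
- tin_top (a point): Centre of the tin's lid face, 110 mm above its underside.
- tray: Small open stainless tray screwed to the deck near one end of the shelf (either end), square with the shelf: 120 mm (its x, across the shelf) by 70 mm (its y, along the shelf), 32 mm high, walls 3 mm. Origin at the centre of its underside on the deck; the outside of its long walls is 35 mm from there along +-y. The nail clipper lies in it.
- bowl: White ceramic shaving bowl, loose, 90 mm across, 52 mm high, origin at the centre of its underside; stands near the shelf's other end. Leave it.
- clipper: Grey plastic nail clipper, 58 x 13 x 12 mm, loose in the tray. Origin at the centre of its underside. Leave it.
There are look-alikes about, which are no part of the job. Leave any green, turquoise or yellow look-alike of the tin alone.

How it is judged:
By the outcome, as a careful person would: the job done as asked, in the order asked, and still so for the second after the job is handed in, with the robot touching nothing.
It also fails if it takes over 40 s, if anything falls off the work surface, if the arm or the gripper's body presses on something with over 40 N, if the wrist force passes 120 N, or if a joint passes its speed limit or range.

## Working session

There is one attempt and no reset: what is moved stays moved. The work goes in short steps, Python scripts to look and compute and a tool call to move; the robot and the scene stay as the last step left them, time stands still between calls to the robot, and variables do not carry over. Pictures are saved under pics/ and viewed, at most 10 in all, crops included, and the job is handed in when it is done.

Besides the shell and the picture viewer there is one more tool, called after "Call:" as name(argument=value, ...), one argument or row to a line, values as JSON. step_arm: Moves the arm, as the interface text tells. Its arguments: {"type":"object","properties":{"deltas":{"type":"array","items":{"type":"array"}},"force":{"type":"number"}},"required":["deltas"]}

```bash
mkdir -p pics
cat > h.py <<'E'
import cv2, numpy as np, pickle
from rig import r, camera, job
def snap(n,f):
    c=camera(n); cv2.imwrite(f'pics/{f}.png',c['image'][:,:,::-1]); pickle.dump(c,open(f'pics/{f}.pkl','wb')); return c
def ray(c,u,v):
    E=np.array(c['extrinsics']);K=np.array(c['camera_matrix']);R=E[:3,:3];o=-R.T@E[:3,3]
    return o,R.T@np.linalg.inv(K)@np.array([u,v,1.])
def onz(c,u,v,z):
    o,d=ray(c,u,v); return (o+d*(z-o[2])/d[2])
def proj(c,P):
    E=np.array(c['extrinsics']);p=np.array(c['camera_matrix'])@(E[:3,:3]@np.array(P,float)+E[:3,3]); return p[:2]/p[2]
E
python3 - <<'E'
from h import *
a=snap('scene','s0');b=snap('top','t0')
for c in(a,b): o,d=ray(c,256,192);print(o.round(),(d/np.linalg.norm(d)).round(2))
cv2.imwrite('pics/both.png',cv2.resize(np.vstack([a['image'],b['image']])[:,:,::-1],None,fx=.78,fy=.78))
print(r.state())
E
```

```text
[ 916. -450.  913.] [-0.35  0.53 -0.77]
[ 395.   30. 1072.] [ 0.17 -0.02 -0.99]
{'time_s': 0.1, 'qpos': array([ 9.77861106e-01,  2.45721603e-01,  1.55886765e+00,  2.91138606e-05,
        1.33872974e+00, -1.74103922e-01]), 'qd': array([ 8.50742303e-05, -2.04416995e-03, -1.10301280e-03, -2.29345668e-04,
       -9.68833120e-04, -1.60017716e-03]), 'joint_efforts': array([-5.53262198e-04, -4.16914809e+01, -3.15524161e+01,  6.85923966e-02,
        3.10033606e-02, -7.78923823e-05]), 'tool_pos': array([264.03454402, 593.36840949, 204.48319502]), 'orientation': array([-3.13989732e+00, -3.26939856e-04,  2.72275436e+00]), 'ft_force': array([ 0.69269359, -0.2610495 ,  0.27066708]), 'ft_torque': array([-0.00981668, -0.05526402, -0.04317922]), 'grasp_force': 0.0, 'gripper_width': 94.09758768994061}
```

View pics/s0.png

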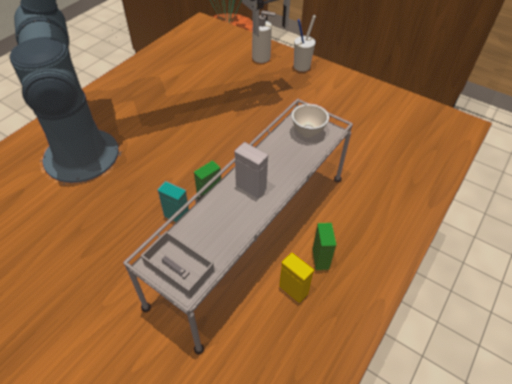

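View pics/t0.png

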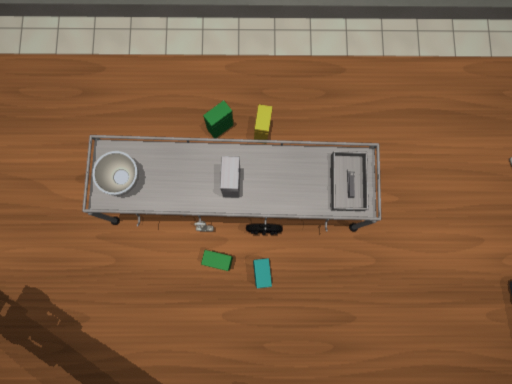

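Both views show one bare-aluminium tin, at scene (252,170) and top (230,172). The other blocks are look-alikes:
- green: scene (208,180) and (323,247)
- teal: scene (173,200)
- yellow: scene (296,278)

The tray is at the -y end, top (350,182), and the bowl at the +y end, top (116,174). I'll check the tin in one close crop and measure it.

Run:
```python
from h import *
b=pickle.load(open('pics/t0.pkl','rb'))
a=pickle.load(open('pics/s0.pkl','rb'))
c1=cv2.resize(b['image'][145:225,195:275],None,fx=5,fy=5,interpolation=cv2.INTER_CUBIC)
c2=cv2.resize(a['image'][130:210,210:290],None,fx=5,fy=5,interpolation=cv2.INTER_CUBIC)
cv2.imwrite('pics/crop.png',np.hstack([c1,c2])[:,:,::-1])
for n,u,v,z in [('tray',331,153,212),('tray',366,153,212),('tray',367,210,212),('tray',331,210,212),('rail',91,137,205),('rail',379,145,205),('rail',380,219,205),('rail',85,211,205),('bowl',116,174,232)]: print(n,onz(b,u,v,z).round())
```

```text
tray [ 621. -146.  212.]
tray [ 621. -219.  212.]
tray [ 503. -215.  212.]
tray [ 502. -142.  212.]
rail [655. 351. 205.]
rail [ 640. -249.  205.]
rail [ 485. -243.  205.]
rail [501. 353. 205.]
bowl [571. 287. 232.]
```

View pics/crop.png

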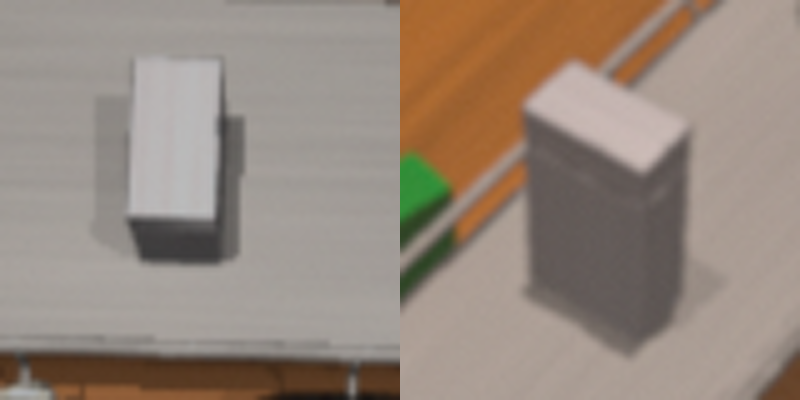

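The crop shows a plain aluminium tin with a lid seam. In the top view its lid corners are at about (222,157), (239,157), (238.5,188.5) and (221,188).

Run:
```python
from h import *
b=pickle.load(open('pics/t0.pkl','rb'))
a=pickle.load(open('pics/s0.pkl','rb'))
P=[onz(b,195+u/5,145+v/5,290) for u,v in[(134,58),(221,58),(216,219),(128,215)]]
print(np.round(P),np.mean(P,0))
Q=[onz(a,210+(u-400)/5,130+v/5,290) for u,v in[(574,60),(691,127),(645,175),(524,103)]]
print(np.round(Q),np.mean(Q,0))
o,d=ray(a,210+25,130+58) # base corner
print(onz(a,210+(630-400)/5,130+355/5,180),onz(a,210+(526-400)/5,130+292/5,180))
```

```text
[[593.  74. 290.]
 [593.  42. 290.]
 [532.  43. 290.]
 [533.  76. 290.]] [562.54155666  58.64540542 290.        ]
[[538.  76. 290.]
 [599.  72. 290.]
 [598.  39. 290.]
 [536.  44. 290.]] [567.70773015  57.84517656 290.        ]
[596.7752531   34.15695676 180.        ] [539.10411694  36.93381507 180.        ]
```

Tin: centre about (565,58), yaw about -3°. Tray's near wall: y about -144, shelf yaw about -1.5°. Next I go above the shelf behind (+y of) the tin, with the fingers spread along world x.

Call:
step_arm(
  deltas=[
    [[0,0,-5],[0,0,60],40],
    [[0,0,-15],[0,0,125],40],
    [[0,0,-25],[30,-48,125],40],
    [[0,0,-35],[60,-96,125],40],
    [[0,0,-45],[90,-144,125],40],
  ],
)

```text
time_s: 0.72
tool_pos: [354.7, 448.3, 330.1]
orientation: [-3.141, 0.0, 1.932]
ft_force: [0.8, 0.6, 1.1]
gripper_width: 47.3
grasp_force: 0.0
```

Call:
step_arm(
  deltas=[
    [[0,0,-6],[32,-48,0],40],
    [[0,0,-12],[64,-96,0],40],
    [[0,0,-18],[96,-144,0],40],
    [[0,0,-22.5],[128,-192,0],40],
    [[0,0,-22.5],[160,-240,0],40],
  ],
)

```text
time_s: 1.35
tool_pos: [514.9, 208.1, 330.1]
orientation: [-3.141, 0.0, 1.544]
ft_force: [0.6, 1.0, -0.1]
gripper_width: 40.0
grasp_force: 0.0
```

Call:
step_arm(
  deltas=[
    [[0,0,0],[26,-35,0],40],
    [[0,0,0],[51,-70,0],40],
    [[0,0,0],[51,-70,0],40],
    [[0,0,0],[51,-70,0],40],
  ],
)

```text
time_s: 1.85
tool_pos: [564.9, 140.2, 330.0]
orientation: [-3.141, -0.0, 1.545]
ft_force: [-0.0, 0.6, -0.6]
gripper_width: 39.9
grasp_force: 0.0
```

Call:
step_arm(
  deltas=[
    [[0,0,0],[0,0,-28],40],
    [[0,0,0],[0,0,-56],40],
    [[0,0,0],[0,-20,-56],40],
    [[0,0,0],[0,-36,-56],40],
    [[0,0,0],[0,-46,-56],40],
  ],
)

```text
time_s: 2.48
tool_pos: [566.0, 92.6, 276.3]
orientation: [3.139, 0.0, 1.544]
ft_force: [-1.0, 0.2, 0.3]
gripper_width: 40.4
grasp_force: 0.0
```

Call:
step_arm(
  deltas=[
    [[0,0,0],[0,-4,0],40],
    [[0,0,0],[0,-8,0],40],
    [[0,0,0],[0,-12,0],40],
    [[0,0,0],[0,-16,0],40],
  ],
)

```text
time_s: 2.98
tool_pos: [565.3, 77.8, 274.5]
orientation: [3.142, -0.0, 1.545]
ft_force: [0.4, -0.4, 0.3]
gripper_width: 40.4
grasp_force: 0.2
```

Run:
```python
from h import *
a=snap('scene','s1')
cv2.imwrite('pics/s1c.png',cv2.resize(a['image'][60:260,150:370],None,fx=2.5,fy=2.5)[:,:,::-1]);print(r.state()['ft_force'])
```

```text
[-0.93556097 -0.34517304  0.78985366]
```

View pics/s1c.png

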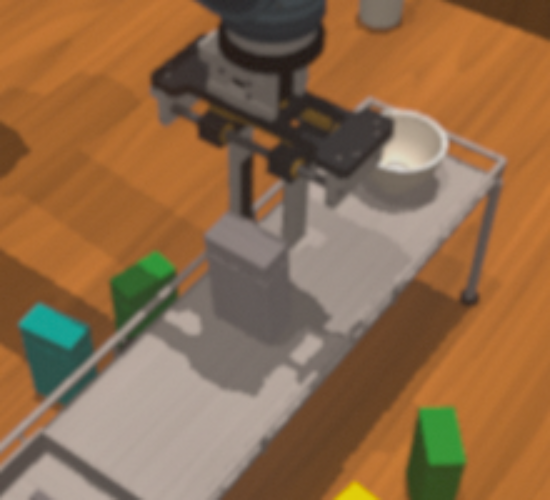

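The tin (crop about (248,280)) is still upright, and both fingers are just behind its lid at crop (240,200) and (295,220). I keep pushing gently.

Call:
step_arm(
  deltas=[
    [[0,0,0],[0,-4,0],40],
    [[0,0,0],[0,-8,0],40],
    [[0,0,0],[0,-12,0],40],
    [[0,0,0],[0,-16,0],40],
    [[0,0,0],[0,-20,0],40],
  ],
)

```text
time_s: 3.65
tool_pos: [565.3, 57.5, 274.4]
orientation: [-3.142, 0.0, 1.545]
ft_force: [0.4, -0.8, 0.4]
gripper_width: 40.0
grasp_force: 0.0
```

Call:
step_arm(
  deltas=[
    [[0,0,0],[0,-4,0],40],
    [[0,0,0],[0,-8,0],40],
    [[0,0,0],[0,-12,0],40],
    [[0,0,0],[0,-12,0],40],
    [[0,0,0],[0,-12,0],40],
  ],
)

```text
time_s: 4.28
tool_pos: [565.3, 45.9, 274.5]
orientation: [-3.142, -0.0, 1.545]
ft_force: [-0.0, 0.8, 0.5]
gripper_width: 40.1
grasp_force: 0.0
```

Run:
```python
from h import *
a=snap('scene','s2')
cv2.imwrite('pics/s2c.png',cv2.resize(a['image'][60:300,130:370],None,fx=2.5,fy=2.5)[:,:,::-1]);print(r.state()['ft_force'])
```

```text
[-0.10166854  0.20475363 -0.09252021]
```

View pics/s2c.png

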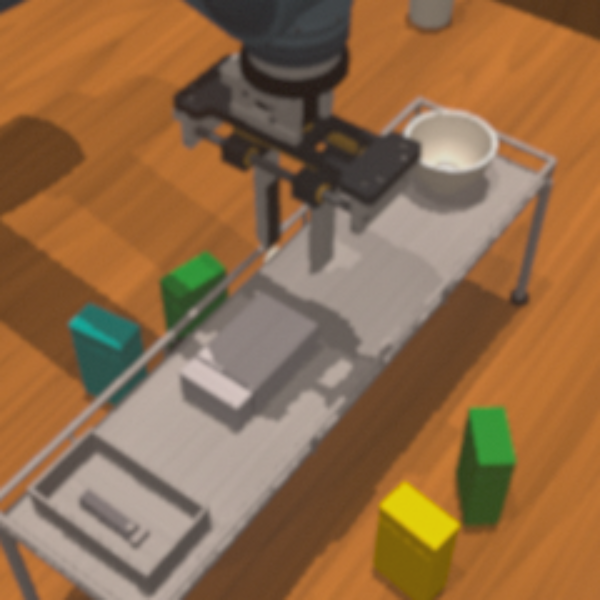

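The tin lies flat: top face corners at crop (258,293), (320,325), (248,408) and (182,375), with the lid end towards the tray.

Run:
```python
from h import *
a=pickle.load(open('pics/s2.pkl','rb'))
for u,v,z in[(258,293,214),(320,325,214),(248,408,214),(182,375,214),(238,430,180),(95,436,212),(210,515,212)]: print(onz(a,130+u/2.5,60+v/2.5,z).round())
```

```text
[534.  37. 214.]
[598.  38. 214.]
[600. -65. 214.]
[537. -69. 214.]
[591. -68. 180.]
[ 518. -153.  212.]
[ 634. -157.  212.]
```

Call:
step_arm(
  deltas=[
    [[0,0,0],[0,15,0],40],
    [[0,0,0],[1,30,0],40],
    [[0,0,0],[1,30,-30],40],
    [[0,0,0],[1,30,-60],40],
    [[0,0,0],[1,30,-79],40],
  ],
)

```text
time_s: 4.95
tool_pos: [565.7, 76.9, 193.8]
orientation: [-3.14, -0.0, 1.546]
ft_force: [-0.6, -0.0, -0.1]
gripper_width: 40.0
grasp_force: 0.0
```

Call:
step_arm(
  deltas=[
    [[0,0,0],[0,-8,0],40],
    [[0,0,0],[0,-16,0],40],
    [[0,0,0],[0,-22,0],40],
    [[0,0,0],[0,-28,0],40],
    [[0,0,0],[-1,-34,0],40],
  ],
)

```text
time_s: 5.58
tool_pos: [566.0, 41.8, 196.6]
orientation: [3.139, -0.001, 1.545]
ft_force: [0.4, 3.6, 1.8]
gripper_width: 40.0
grasp_force: 1.5
```

Call:
step_arm(
  deltas=[
    [[0,0,0],[0,-6,0],40],
    [[0,0,0],[0,-12,0],40],
    [[0,0,0],[0,-18,0],40],
    [[0,0,0],[0,-24,0],40],
    [[0,0,0],[-1,-30,0],40],
  ],
)

```text
time_s: 6.2
tool_pos: [564.4, 11.4, 195.4]
orientation: [3.141, 0.0, 1.545]
ft_force: [-0.1, 3.2, 2.2]
gripper_width: 39.7
grasp_force: 1.4
```

Call:
step_arm(
  deltas=[
    [[0,0,0],[0,-6,0],40],
    [[0,0,0],[0,-12,0],40],
    [[0,0,0],[0,-18,0],40],
    [[0,0,0],[0,-24,0],40],
    [[0,0,0],[0,-24,0],40],
  ],
)

```text
time_s: 6.82
tool_pos: [564.1, -13.1, 195.1]
orientation: [-3.141, 0.001, 1.544]
ft_force: [1.1, 0.8, -0.3]
gripper_width: 40.0
grasp_force: 0.0
```

Run:
```python
from h import *
a=snap('scene','s3')
cv2.imwrite('pics/s3c.png',cv2.resize(a['image'][110:310,110:310],None,fx=3,fy=3,interpolation=cv2.INTER_CUBIC)[:,:,::-1]);print(r.state()['ft_force'])
```

```text
[ 0.70230508 -0.15878748 -0.37347977]
```

View pics/s3c.png

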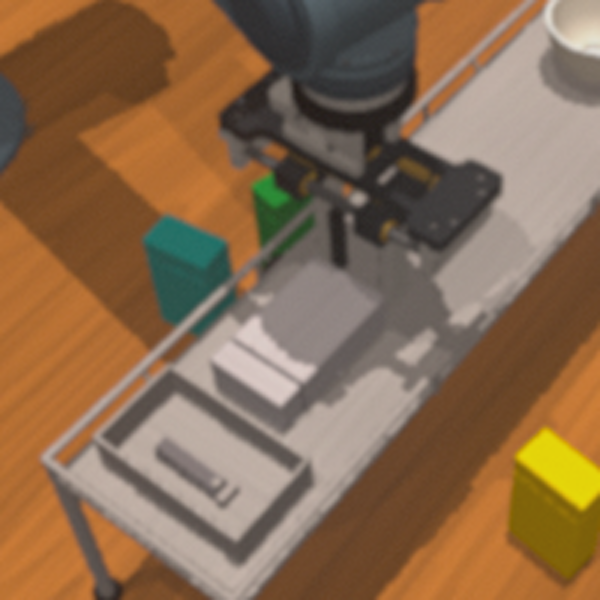

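The tin slid straight: lid top edge at crop (213,362)-(295,405), and the tray's near rim runs (172,373)-(310,468). A gap remains.

Run:
```python
from h import *
a=pickle.load(open('pics/s3.pkl','rb'))
for u,v,z in[(213,362,214),(295,405,214),(172,371,212),(312,464,212)]: print(onz(a,110+u/3,110+v/3,z).round(1))
```

```text
[ 533.9 -133.1  214. ]
[ 597.8 -128.2  214. ]
[ 515.7 -152.8  212. ]
[ 632.1 -154.7  212. ]
```

Call:
step_arm(
  deltas=[
    [[0,0,0],[0,-4,0],40],
    [[0,0,0],[0,-8,0],40],
    [[0,0,0],[0,-12,0],40],
    [[0,0,0],[0,-14,0],40],
    [[0,0,0],[0,-14,0],40],
  ],
)

```text
time_s: 7.5
tool_pos: [564.4, -26.6, 195.6]
orientation: [3.141, 0.001, 1.545]
ft_force: [-0.5, -0.7, -0.4]
gripper_width: 40.3
grasp_force: 0.0
```

Call:
step_arm(
  deltas=[
    [[0,0,0],[0,-1,0],40],
    [[0,0,0],[0,-2,0],40],
    [[0,0,0],[0,-3,0],40],
  ],
)

```text
time_s: 7.88
tool_pos: [564.4, -29.0, 195.6]
orientation: [3.141, -0.0, 1.545]
ft_force: [0.0, 2.3, 0.5]
gripper_width: 40.4
grasp_force: 0.9
```

Call:
step_arm(
  deltas=[
    [[0,0,0],[0,-1,0],40],
    [[0,0,0],[0,-2,0],40],
  ],
)

```text
time_s: 8.12
tool_pos: [564.5, -29.4, 195.7]
orientation: [3.141, -0.004, 1.545]
ft_force: [0.3, 10.3, 2.1]
gripper_width: 40.2
grasp_force: 4.8
```

The force rose to 10 N and the TCP stalled, so the lid is against the wall. I'll press a touch more to seat it, then back off.

Call:
step_arm(
  deltas=[
    [[0,0,0],[0,-1,0],40],
    [[0,0,0],[0,-1,0],40],
  ],
)

```text
time_s: 8.38
tool_pos: [564.5, -29.4, 195.7]
orientation: [3.141, -0.006, 1.545]
ft_force: [0.1, 9.6, 2.7]
gripper_width: 40.2
grasp_force: 5.5
```

Call:
step_arm(
  deltas=[
    [[0,0,0],[0,5,0],40],
    [[0,0,0],[0,15,0],40],
    [[0,0,0],[0,40,0],40],
    [[0,0,0],[0,60,50],40],
    [[0,0,0],[0,75,100],40],
  ],
)

```text
time_s: 9.0
tool_pos: [563.8, 43.6, 296.0]
orientation: [-3.14, 0.001, 1.545]
ft_force: [0.5, -0.5, -0.0]
gripper_width: 40.1
grasp_force: 0.0
```

Call:
step_arm(
  deltas=[
    [[0,0,0],[0,50,20],40],
    [[0,0,0],[0,100,40],40],
    [[0,0,0],[-30,140,60],40],
    [[0,0,0],[-30,140,60],40],
  ],
)

```text
time_s: 9.5
tool_pos: [533.9, 185.1, 357.9]
orientation: [3.137, -0.0, 1.549]
ft_force: [0.6, 0.2, -0.2]
gripper_width: 40.1
grasp_force: 0.0
```

Run:
```python
from h import *
b=snap('top','t4');a=snap('scene','s4')
f=lambda i:cv2.resize(i,(400,400),interpolation=cv2.INTER_CUBIC)
cv2.imwrite('pics/c4.png',np.hstack([f(b['image'][130:230,280:380]),f(a['image'][180:310,125:255])])[:,:,::-1]);print(r.state()['tool_pos'])
```

```text
[534.31676591 182.75197956 355.24089568]
```

View pics/c4.png

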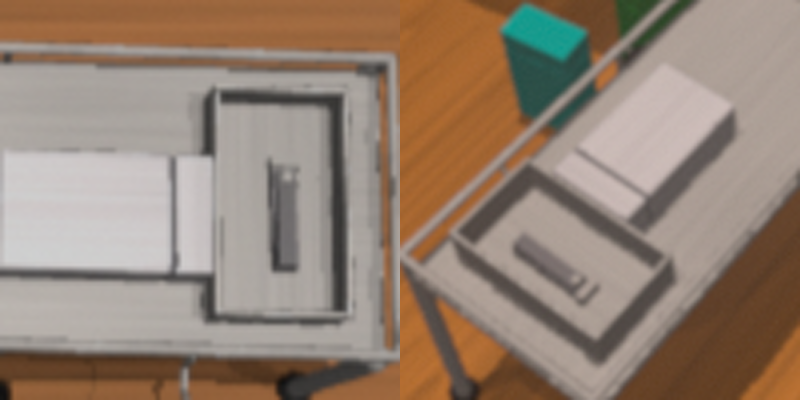

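The tin lies flat with its lid edge square along the tray wall, at top crop x about 212, and no gap shows. The clipper has not moved and the robot is clear, so I hand in.

```bash
python3 -c "
from h import *
print(job.job_done())"
```

```text
the job is handed in; nothing more can be done
None
```

The job is handed in: in the last pictures the tin lies flat on its broad side with its lid end square against the tray's wall, done by pushing only; the bowl and clipper were not touched, and it took about 9.6 s.

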